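# Balance the six-place centrifuge rotor

## Task

This six-place centrifuge rotor has been loaded out of balance. Rearrange its tube carriers so that each one stands in the bucket directly opposite the other carrier of its own kind, all six fully down in their buckets; the empty cork mat is there to stand a carrier on meanwhile. Keep the carriers upright at all times and set them down, do not drop them.

Things in the scene. Friction and masses are not known exactly. Their poses are not given: they have to be found in the camera images.
- four_1: One of two like tube carriers, holding four tubes: a square of four white screw caps, each 15 mm wide, stands 12 mm above the body. Grey round body, 42 mm wide and 62 mm high, its lower 22 mm 38 mm wide with a foot tapering to 29 mm; all six carriers have this body. Any turn about its axis will do. Origin: centre of its underside; z up its axis. About 140 g.
- four_2: One of two like tube carriers, holding four tubes: a square of four white screw caps, each 15 mm wide, stands 12 mm above the body. Grey round body, 42 mm wide and 62 mm high, its lower 22 mm 38 mm wide with a foot tapering to 29 mm; all six carriers have this body. Any turn about its axis will do. Origin: centre of its underside; z up its axis. About 140 g.
- seven_1: One of two like tube carriers, holding seven microtubes: small flat white lids, 10 mm wide, one amid a ring of six, 3 mm above the body. Grey round body, 42 mm wide and 62 mm high, its lower 22 mm 38 mm wide with a foot tapering to 29 mm; all six carriers have this body. Any turn about its axis will do. Origin: centre of its underside; z up its axis. About 100 g.
- seven_2: One of two like tube carriers, holding seven microtubes: small flat white lids, 10 mm wide, one amid a ring of six, 3 mm above the body. Grey round body, 42 mm wide and 62 mm high, its lower 22 mm 38 mm wide with a foot tapering to 29 mm; all six carriers have this body. Any turn about its axis will do. Origin: centre of its underside; z up its axis. About 100 g.
- single_1: One of two like tube carriers, holding one large tube: a single white screw cap, 33 mm wide, stands 16 mm above the body. Grey round body, 42 mm wide and 62 mm high, its lower 22 mm 38 mm wide with a foot tapering to 29 mm; all six carriers have this body. Any turn about its axis will do. Origin: centre of its underside; z up its axis. About 120 g.
- single_2: One of two like tube carriers, holding one large tube: a single white screw cap, 33 mm wide, stands 16 mm above the body. Grey round body, 42 mm wide and 62 mm high, its lower 22 mm 38 mm wide with a foot tapering to 29 mm; all six carriers have this body. Any turn about its axis will do. Origin: centre of its underside; z up its axis. About 120 g.
- rotor: Centrifuge rotor, 232 mm across, 44 mm high, on a fixed stand; turns stiffly (3 N sideways at a bucket moves it). Origin: on its upright axis, at bench level. Six dark cups (buckets), centres 84 mm from the axis at 0, 60 .. 300 degrees from its x axis; floor inside 14 mm, rim 40 mm above the bench; mouth 55 mm wide, narrowing to 42. Seated carriers stand on the floor, 36 mm proud of the rim.
- mat: Round cork mat, 90 mm wide, 6 mm thick, fixed on the bench, empty at the start, with room round it for a gripper: a place to stand a carrier meanwhile. Origin: centre of its underside, at bench level.
Things that resemble listed ones, but are neither listed nor needed, are in the scene too. Leave any purple look-alike of the seven_1 alone.

How it is judged:
At the end, for the whole second after the job is handed in: All six carriers stand upright (within 0.12 rad) on the bucket floors of the rotor (origin 10 to 18 mm above the bench, within 92 mm of the rotor's axis), the two of each kind in opposite buckets (more than 156 mm apart), at rest (z of single_1 in the frame of rotor between 0.01 and 0.018 m and horizontal distance between each of single_1, four_1, four_2, seven_1, seven_2, single_2 and rotor below 0.092 m and angle between each of single_1, four_1, four_2, seven_1, seven_2, single_2's own z axis and vertical below 0.12 rad and linear speed of each of single_1, four_1, four_2, seven_1, seven_2, single_2 below 0.02 m/s and z of four_1 in the frame of rotor between 0.01 and 0.018 m and z of four_2 in the frame of rotor between 0.01 and 0.018 m and z of seven_1 in the frame of rotor between 0.01 and 0.018 m and z of seven_2 in the frame of rotor between 0.01 and 0.018 m and z of single_2 in the frame of rotor between 0.01 and 0.018 m and horizontal distance between single_1 and single_2 above 0.156 m and horizontal distance between four_1 and four_2 above 0.156 m and horizontal distance between seven_1 and seven_2 above 0.156 m); the robot touches nothing.
It fails at once if a carrier is tipped by more than 35 degrees (angle between any of single_1, four_1, four_2, seven_1, seven_2, single_2's own z axis and vertical above 0.61 rad).
It fails at once if a carrier is dropped (falls free of the fingers faster than 0.8 m/s, a fall of more than about 3 cm) ((linear speed of single_1 above 0.8 m/s and contact force between the fingers and single_1 below 0.1 N) or (linear speed of four_1 above 0.8 m/s and contact force between the fingers and four_1 below 0.1 N) or (linear speed of four_2 above 0.8 m/s and contact force between the fingers and four_2 below 0.1 N) or (linear speed of seven_1 above 0.8 m/s and contact force between the fingers and seven_1 below 0.1 N) or (linear speed of seven_2 above 0.8 m/s and contact force between the fingers and seven_2 below 0.1 N) or (linear speed of single_2 above 0.8 m/s and contact force between the fingers and single_2 below 0.1 N)).
It also fails if it takes over 93 s, if anything falls off the work surface, if the arm or the gripper's body presses on something with over 40 N, if the wrist force passes 120 N, or if a joint passes its speed limit or range.

## Robot

A 6-joint arm with a two-finger parallel gripper is mounted at the origin on a cart in front of the work surface, level with it; the furniture and walls round the work are solid. World frame = base frame: x ahead of the robot, y to its left, z up, the work surface at z = 0. Lengths are in m, angles in rad, forces in N, time in s.
With the tool pointing down it reaches from about 0.3 to 0.85 m from the base axis. Payload 5.4 kg.
Tool frame: the origin (TCP) lies between the finger pads; the fingertips stand 22 mm ahead of it and the grasp point (between the pads) lies 3 mm ahead of it; z points along the fingers, y is the line along which they close (so a half turn about z gives the same grasp; the last joint's range is limited). The gripper opens to 85 mm and grips with 20 to 120 N. Pads are 22 mm wide; open, the fingers measure 114 mm over their backs; the gripper's body (76 mm by 85 mm) begins 54 mm behind the grasp point. The pads swing forward as they close: fully open they stand 13 mm farther back than shut.
Start: joints at [-0.21, 0.158, 1.597, -0, 1.386, -0.21], TCP at [0.575, -0, 0.253] pointing down, gripper open.
Joint ranges: [-2.91, 2.91], [-0.94, 2.29], [0.18, 2.7], [-1.29, 4.43], [0.17, 2.64], [-3, 3]. Speed limits (rad/s): [2.57, 2.57, 3.14, 3.14, 3.14, 3.14].

## Interface

Orientations are given as a unit quaternion [x, y, z, w].
In Python, from bench import ctrl gives the robot as it stands.
- The arm moves only by the shell command python3 -m handwheel 'ROWS'. ROWS is JSON, a list of rows, each an object with "offset": the shift along the tool's x, y, z in cm, a list of three; "turn": the turn, a rotation vector about the tool's x, y, z in degrees, a list of three; "jaw": the opening, from 0 (shut) to 1 (fully open). A call has 1 to 5 rows; each row is the pose to reach, as a shift and turn from the pose commanded when the call began, along the tool's axes at that moment; what a row does not reach only later rows make up. A row lasts 1/12 s, in which the tool goes at most 41.7 mm and 7.16 degrees, less where a joint would pass 70% of its speed; a pose out of reach is approached as far as the arm can. A call with a gripper value outside its range is refused whole. The fingers move at their own pace and stop on an object; the grip force is fixed at half the most. Time passes only in rows, so rows that repeat a pose let the fingers close. It gives the time, the measured TCP pose, the force, the opening and the grip force at its end, in the units of the state.
- ctrl.read_state(): the state, without advancing time (a new reading comes with each control period).
- ctrl.snapshot(name): name is "scene" or "side" or "wrist"; returns the picture (420x560x3 uint8, red, green, blue); there is no depth.
- ctrl.camera_model(name): a dict with "fov_y" (degrees; the focal length in pixels is half the picture's height over the tangent of half this angle, whatever the lens; pixels are square), "cx", "cy" (the principal point, pixels), "D" ([k1, k2, p1, p2, k3] as OpenCV has them; the pictures are not rectified), "camera_from_world" (4x4, takes a point from world to camera coordinates); the wrist camera has in their place "hand_eye" (4x4, takes a point from camera to tool coordinates, whose origin is the TCP and whose axes are the flange's). Camera axes: x right, y down, z forward; pixel columns grow to the right and rows downward; lengths in m; the calibration is good to about 2 mm. A picture is of the moment at which its call begins: read the wrist's pose just before it. camera_model takes no time and is no camera call.
- ctrl.hand_in(): hands the job in; it is judged then, once.
The state is a dict: "t": time; "joints": joint angles; "dq": joint speeds; "effort": joint torques, N m; "tcp_pos": TCP position; "ee_rot": TCP orientation; "ft_force": force on the tool from outside, world axes, zero at the start; "wrist_torque": the same for the moment, N m; "width": opening from 0.0 (shut) to 1.0 (fully open); "grip_force": force on a finger pad.
Only numpy, scipy, OpenCV 4.12 (cv2) and the standard library are available. Lean on these libraries where they do the work, as an engineer would, in place of code of your own. Each camera call takes 0.05 s, during which the arm holds its last target. There are 200 camera calls.

## Working session

There is one attempt and no reset: what is moved stays moved. The work goes in short steps, Python scripts to look and compute and a shell command to move; the robot and the scene stay as the last step left them, time stands still between calls to the robot, and variables do not carry over. Pictures are saved under pics/ and viewed, at most 14 in all, crops included, and the job is handed in when it is done.

```bash
mkdir -p pics; ls
python3 - <<'E'
from bench import ctrl
import cv2,numpy as np
np.set_printoptions(precision=4,suppress=True)
print(ctrl.read_state())
for n in("scene","wrist"):
    im=ctrl.snapshot(n); cv2.imwrite(f"pics/{n}0.png",im[:,:,::-1])
for n in("scene","side","wrist"): print(n,ctrl.camera_model(n))
E
```

```text
pics
{'t': 0.0, 'joints': array([-0.2101,  0.1591,  1.5982, -0.    ,  1.3862, -0.2101]), 'dq': array([-0.0003,  0.0017, -0.0009, -0.0013,  0.0001,  0.0023]), 'effort': array([  0.0002, -39.6007, -33.1427,  -0.0002,   0.0084,  -0.    ]), 'tcp_pos': array([0.5744, 0.0001, 0.2523]), 'ee_rot': array([ 0.7071,  0.7071, -0.0005, -0.0008]), 'ft_force': array([-0.1113, -0.6813,  0.0868]), 'wrist_torque': array([ 0.0385, -0.0239,  0.0488]), 'grip_force': 0.0, 'width': 1.0001245880973488}
scene {'fov_y': 48.68112454871772, 'cx': 287.7276818069926, 'cy': 200.40864796568147, 'D': array([0.0514, 0.    , 0.    , 0.    , 0.    ]), 'camera_from_world': array([[ 0.8584, -0.5128, -0.014 , -0.3861],
       [-0.3889, -0.6328, -0.6696,  0.3105],
       [ 0.3345,  0.5802, -0.7426,  0.7902],
       [ 0.    ,  0.    ,  0.    ,  1.    ]])}
side {'fov_y': 42.1464314608058, 'cx': 285.10526391189273, 'cy': 215.1296927443069, 'D': array([-0.1496,  0.    ,  0.    ,  0.    ,  0.    ]), 'camera_from_world': array([[ 0.9228, -0.3852,  0.011 , -0.4437],
       [-0.2266, -0.5655, -0.793 ,  0.1831],
       [ 0.3117,  0.7293, -0.6091,  1.0727],
       [ 0.    ,  0.    ,  0.    ,  1.    ]])}
wrist {'fov_y': 67.65356527323145, 'cx': 278.80397997279636, 'cy': 213.3176439234516, 'D': array([0.025, 0.   , 0.   , 0.   , 0.   ]), 'hand_eye': array([[-0.0005, -0.9448, -0.3276,  0.0845],
       [ 1.    , -0.0005, -0.0001,  0.0002],
       [-0.0001, -0.3276,  0.9448, -0.1204],
       [ 0.    ,  0.    ,  0.    ,  1.    ]])}
```

View pics/scene0.png

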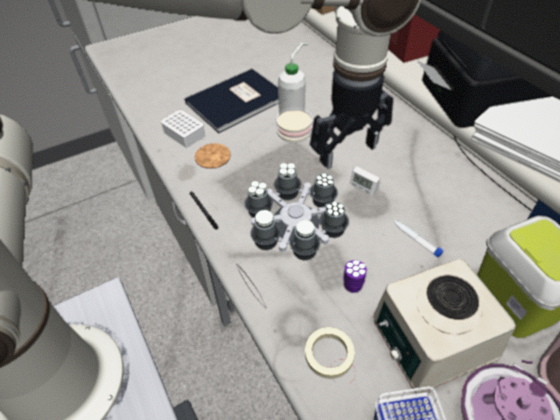

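View pics/wrist0.png

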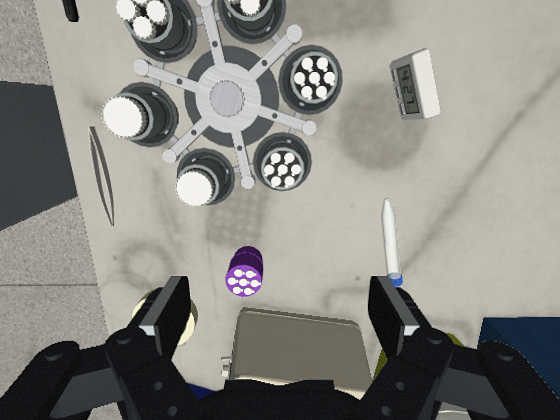

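The scene view shows the rotor with, in ring order, four (287,178), seven (324,187), seven (335,216), single (304,236), single (264,225) and four (257,195). Possible mistakes are the purple seven look-alike at (355,275), the thick pink/white disc at (295,125) that could pass for the mat, and the cream ring at (330,352). The flat orange-brown disc at (213,155) is the cork mat. The wrist view shows the same ring, with the sevens at (315,78) and (283,168), singles at (125,117) and (196,186), and the purple one at (245,280).

```bash
cat > h.py <<'E'
from bench import ctrl
import cv2,numpy as np
from scipy.spatial.transform import Rotation as R
np.set_printoptions(precision=4,suppress=True)
def cam(n,st=None):
    m=ctrl.camera_model(n); f=210/np.tan(np.radians(m["fov_y"])/2)
    K=np.array([[f,0,m["cx"]],[0,f,m["cy"]],[0,0,1]])
    if n=="wrist":
        T=np.eye(4);T[:3,:3]=R.from_quat(st["ee_rot"]).as_matrix();T[:3,3]=st["tcp_pos"]
        wc=T@m["hand_eye"]
    else: wc=np.linalg.inv(m["camera_from_world"])
    return K,m["D"],wc
def ray(c,uv,z):
    K,D,wc=c
    p=cv2.undistortPoints(np.array(uv,float).reshape(-1,1,2),K,D).reshape(-1,2)
    d=np.c_[p,np.ones(len(p))]@wc[:3,:3].T
    o=wc[:3,3]; return o+d*((z-o[2])/d[:,2])[:,None]
def grab(n):
    st=ctrl.read_state(); im=ctrl.snapshot(n); return im,cam(n,st),st
def white(im,lo=205,amin=40):
    mk=cv2.inRange(im,(lo,)*3,(255,)*3)
    n,l,s,c=cv2.connectedComponentsWithStats(mk)
    return [(c[i],s[i,4]) for i in range(1,n) if s[i,4]>amin]
E
python3 - <<'E'
from h import *
st=ctrl.read_state()
im=cv2.imread("pics/wrist0.png")[:,:,::-1].copy(); c=cam("wrist",st)
for p,a in white(im):
    if p[1]<220: print("w",p.round(0),a,[ray(c,[p],z)[0][:2] for z in(.079,.088,.092)])
im=cv2.imread("pics/scene0.png")[:,:,::-1].copy(); c=cam("scene")
for p,a in white(im,200,15):
    if 240<p[0]<360 and 155<p[1]<290: print("s",p.round(0),a,[ray(c,[p],z)[0][:2] for z in(.079,.088,.092)])
hsv=cv2.cvtColor(im,cv2.COLOR_RGB2HSV); mk=cv2.inRange(hsv,(5,110,80),(20,255,255))
n,l,s,ce=cv2.connectedComponentsWithStats(mk)
for i in range(1,n):
    if s[i,4]>200: 
        x,y,w,h=s[i,:4]; print("mat?",ce[i],s[i],ray(c,[ce[i],(x,y+h/2),(x+w,y+h/2)],.006))
# hub from wrist
c=cam("wrist",st); print("hub",ray(c,[(228,98)],.044), ray(cam("scene"),[(296,212)],.044))
E
```

```text
w [125.   9.] 299 [array([0.4518, 0.1559]), array([0.4556, 0.1537]), array([0.4572, 0.1527])]
w [156.  11.] 303 [array([0.4756, 0.1547]), array([0.4787, 0.1526]), array([0.48  , 0.1516])]
w [250.   6.] 215 [array([0.5511, 0.1586]), array([0.5518, 0.1563]), array([0.5521, 0.1553])]
w [142.  27.] 299 [array([0.4631, 0.1437]), array([0.4666, 0.1419]), array([0.4681, 0.1411])]
w [294.  33.] 147 [array([0.587 , 0.1394]), array([0.5866, 0.1378]), array([0.5864, 0.137 ])]
w [426.  84.] 1061 [array([0.7015, 0.1008]), array([0.6976, 0.1003]), array([0.6959, 0.1001])]
w [307.  64.] 106 [array([0.5984, 0.1168]), array([0.5977, 0.1158]), array([0.5974, 0.1154])]
w [322.  64.] 107 [array([0.6114, 0.117 ]), array([0.6102, 0.116 ]), array([0.6098, 0.1155])]
w [141.  67.] 137 [array([0.4575, 0.1138]), array([0.4611, 0.1129]), array([0.4627, 0.1125])]
w [236.  73.] 118 [array([0.5379, 0.1098]), array([0.539 , 0.1091]), array([0.5395, 0.1087])]
w [213.  76.] 123 [array([0.5182, 0.1071]), array([0.5199, 0.1064]), array([0.5207, 0.1061])]
w [299.  78.] 101 [array([0.592 , 0.1057]), array([0.5915, 0.1051
[... 3380 characters left out ...]
3]), array([ 0.5238, -0.1064])]
s [250. 271.] 30 [array([ 0.3611, -0.0163]), array([ 0.3589, -0.0219]), array([ 0.3579, -0.0244])]
s [359. 266.] 44 [array([ 0.5357, -0.1115]), array([ 0.5313, -0.116 ]), array([ 0.5293, -0.1179])]
s [349. 270.] 18 [array([ 0.5153, -0.1094]), array([ 0.5111, -0.1138]), array([ 0.5093, -0.1158])]
s [358. 272.] 40 [array([ 0.5267, -0.1216]), array([ 0.5224, -0.1259]), array([ 0.5205, -0.1278])]
s [256. 281.] 31 [array([ 0.361 , -0.0406]), array([ 0.3588, -0.0459]), array([ 0.3578, -0.0483])]
mat? [212.1686 155.5413] [196 144  34  24 617] [[0.4574 0.3799 0.006 ]
 [0.4224 0.3995 0.006 ]
 [0.4946 0.3551 0.006 ]]
hub [[0.5245 0.0904 0.044 ]] [[0.5216 0.0849 0.044 ]]
```

```bash
python3 -m handwheel '[{"offset":[3.1,-2.1,1],"turn":[0,0,4],"jaw":0.8},{"offset":[6.2,-4.2,2],"turn":[0,0,8],"jaw":0.8},{"offset":[9.3,-6.3,3],"turn":[0,0,12],"jaw":0.8},{"offset":[12.4,-8.4,4],"turn":[0,0,16],"jaw":0.8},{"offset":[15.3,-10.5,5],"turn":[0,0,19],"jaw":0.8}]'
python3 -m handwheel '[{"offset":[0,0,0],"turn":[0,0,0],"jaw":0.8},{"offset":[0,0,0],"turn":[0,0,0],"jaw":0.8}]'
python3 - <<'E'
from h import *
im,c,st=grab("wrist"); print(st["tcp_pos"],R.from_quat(st["ee_rot"]).as_matrix())
cv2.imwrite("pics/w1.png",im[:,:,::-1])
for p,a in white(im,205,120):
    if p[1]<330: print(p.round(0),a,[ray(c,[p],z)[0][:2] for z in(.079,.088,.092)])
E
```

```text
t: 0.52
tcp_pos: [0.4684, 0.1543, 0.2024]
ee_rot: [0.815, 0.579, -0.0, -0.0]
ft_force: [0.5, 0.7, -0.5]
width: 0.801
grip_force: 0.0
t: 0.68
tcp_pos: [0.4684, 0.1541, 0.2022]
ee_rot: [0.813, 0.582, -0.001, -0.001]
ft_force: [0.1, -0.5, 0.2]
width: 0.8
grip_force: 0.0
[0.4684 0.1541 0.2022] [[ 0.3223  0.9466 -0.0023]
 [ 0.9467 -0.3223 -0.0003]
 [-0.001  -0.002  -1.    ]]
[65. 15.] 207 [array([0.3789, 0.332 ]), array([0.3832, 0.3284]), array([0.3852, 0.3268])]
[312. 194.] 58562 [array([0.4988, 0.1613]), array([0.4987, 0.164 ]), array([0.4987, 0.1652])]
[368. 153.] 324 [array([0.5488, 0.1789]), array([0.5469, 0.181 ]), array([0.546 , 0.1819])]
[360. 174.] 302 [array([0.5395, 0.1647]), array([0.5379, 0.1673]), array([0.5372, 0.1684])]
[ 27. 323.] 3842 [array([0.2146, 0.1274]), array([0.225 , 0.1313]), array([0.2296, 0.1331])]
```

View pics/w1.png

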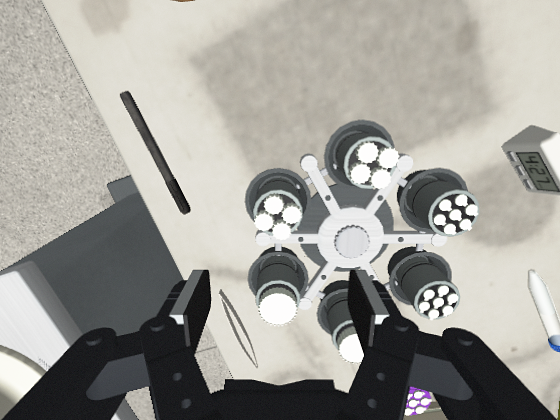

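The wrist view shows the target four at (278,216), the other four at (372,166), the sevens at (453,214) and (437,300), and the singles at (277,306) and partly (350,348). The hub is at (352,240) and the purple look-alike is at the lower edge.

Run:
```python
from h import *
im=cv2.imread("pics/w1.png")[:,:,::-1].copy(); st=ctrl.read_state(); c=cam("wrist",st)
for n,p,z in(("F2",(278,216),.088),("F1",(372,166),.088),("A",(453,214),.079),("B",(437,300),.079),("C",(277,306),.092),("hub",(352,240),.044)): 
    print(n,ray(c,[p],z)[0])
# circle fit of rotor centre from carriers
P=np.array([ray(c,[p],z)[0][:2] for p,z in(((278,216),.088),((372,166),.088),((453,214),.079),((437,300),.079),((277,306),.092))])
from scipy.optimize import least_squares
r=least_squares(lambda q:(P-q[:2]-.084*np.c_[np.cos(q[2]+np.radians([120,60,0,-60,180])),np.sin(q[2]+np.radians([120,60,0,-60,180]))]).ravel(),[.523,.09,.19])
print(r.x,np.degrees(r.x[2]),r.fun.reshape(-1,2)*1000)
M=R.from_quat(st["ee_rot"]).as_matrix()
print("tool offs cm",M.T@(np.r_[P[0],.067]-st["tcp_pos"])*100)
for z in (.006,): print(ray(cam("scene"),[(292,115),(295,133)],z))
```

```text
F2 [0.4695 0.1539 0.088 ]
F1 [0.5496 0.1688 0.088 ]
A [0.6048 0.106  0.079 ]
B [0.5784 0.0278 0.079 ]
C [0.4422 0.077  0.092 ]
hub [0.5243 0.0924 0.044 ]
[0.5233 0.0908 0.1859] 10.653538005381069 [[ 0.9184 -0.6782]
 [-1.5971 -1.333 ]
 [-1.0726 -0.3832]
 [ 0.3477  0.7329]
 [ 1.4036  1.6615]]
tool offs cm [ 0.0665 -0.0395 13.6069]
[[0.7109 0.4143 0.006 ]
 [0.6784 0.3455 0.006 ]]
```

```bash
python3 -m handwheel '[{"offset":[0,0,4],"turn":[0,0,0],"jaw":0.8},{"offset":[0,0,8],"turn":[0,0,0],"jaw":0.8},{"offset":[0,0,11],"turn":[0,0,0],"jaw":0.8},{"offset":[0,0,12.5],"turn":[0,0,0],"jaw":0.8},{"offset":[0,0,13.5],"turn":[0,0,0],"jaw":0.8}]'
python3 -m handwheel '[{"offset":[0,0,0],"turn":[0,0,0],"jaw":0.4},{"offset":[0,0,0],"turn":[0,0,0],"jaw":0.2},{"offset":[0,0,0],"turn":[0,0,0],"jaw":0.2},{"offset":[0,0,0],"turn":[0,0,0],"jaw":0.2},{"offset":[0,0,0],"turn":[0,0,0],"jaw":0.2}]'
python3 -m handwheel '[{"offset":[0,0,-1.5],"turn":[0,0,0],"jaw":0.2},{"offset":[0,0,-4],"turn":[0,0,0],"jaw":0.2},{"offset":[0,0,-7],"turn":[0,0,0],"jaw":0.2},{"offset":[0,0,-10],"turn":[0,0,0],"jaw":0.2},{"offset":[0,0,-10],"turn":[0,0,0],"jaw":0.2}]'
python3 - <<'E'
from h import *
im,c,st=grab("wrist"); cv2.imwrite("pics/w2.png",im[:,:,::-1])
M=R.from_quat(st["ee_rot"]).as_matrix()
print(st["tcp_pos"],M.T@(np.array([.4574,.3799,st["tcp_pos"][2]])-st["tcp_pos"])*100)
E
```

```text
t: 1.15
tcp_pos: [0.4695, 0.1516, 0.0661]
ee_rot: [0.815, 0.58, -0.001, -0.001]
ft_force: [-0.1, 0.2, -0.7]
width: 0.803
grip_force: 0.0
t: 1.57
tcp_pos: [0.4711, 0.153, 0.0695]
ee_rot: [0.814, 0.581, 0.001, 0.001]
ft_force: [0.0, -0.9, 0.5]
width: 0.481
grip_force: 59.6
t: 1.98
tcp_pos: [0.4744, 0.1534, 0.1756]
ee_rot: [0.814, 0.581, 0.006, 0.003]
ft_force: [1.0, 0.5, -0.4]
width: 0.479
grip_force: 59.9
[0.4744 0.1534 0.1756] [20.8635 -8.969  -0.0019]
```

View pics/w2.png

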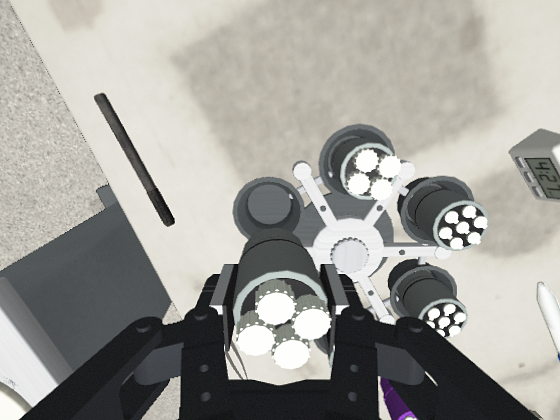

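The four is held upright at (283,325), and its bucket at (268,205) is empty. The rotor still stands as it did.

```bash
python3 -m handwheel '[{"offset":[3,-1.3,0],"turn":[0,0,0],"jaw":0.2},{"offset":[6.8,-2.9,0],"turn":[0,0,0],"jaw":0.2},{"offset":[10.6,-4.5,0],"turn":[0,0,0],"jaw":0.2},{"offset":[14.4,-6.1,0],"turn":[0,0,0],"jaw":0.2},{"offset":[18,-7.7,0],"turn":[0,0,0],"jaw":0.2}]'
python3 -m handwheel '[{"offset":[2,-0.9,0],"turn":[0,0,0],"jaw":0.2},{"offset":[2.9,-1.3,0],"turn":[0,0,0],"jaw":0.2},{"offset":[2.9,-1.3,2],"turn":[0,0,0],"jaw":0.2},{"offset":[2.9,-1.3,5],"turn":[0,0,0],"jaw":0.2},{"offset":[2.9,-1.3,7],"turn":[0,0,0],"jaw":0.2}]'
python3 -m handwheel '[{"offset":[0,0,0],"turn":[0,0,0],"jaw":0.2},{"offset":[0,0,0],"turn":[0,0,0],"jaw":0.2}]'
python3 - <<'E'
from h import *
im,c,st=grab("side"); cv2.imwrite("pics/s1.png",im[:,:,::-1])
print(st["tcp_pos"],st["ee_rot"]); M=R.from_quat(st["ee_rot"]).as_matrix();print(M[:,2]); K,D,wc=c
print(cv2.projectPoints(st["tcp_pos"],ctrl.camera_model("side")["camera_from_world"][:3,:3],ctrl.camera_model("side")["camera_from_world"][:3,3],K,D)[0])
E
```

```text
t: 2.45
tcp_pos: [0.4547, 0.35, 0.1671]
ee_rot: [0.814, 0.581, -0.001, -0.0]
ft_force: [1.1, 0.6, -1.5]
width: 0.481
grip_force: 60.0
t: 2.87
tcp_pos: [0.4518, 0.3789, 0.0955]
ee_rot: [0.814, 0.581, -0.001, 0.0]
ft_force: [-0.9, 0.3, -2.0]
width: 0.48
grip_force: 60.0
t: 3.03
tcp_pos: [0.4518, 0.3786, 0.0966]
ee_rot: [0.814, 0.58, -0.002, -0.0]
ft_force: [0.1, 0.4, -1.5]
width: 0.481
grip_force: 60.0
[0.4518 0.3786 0.0966] [ 0.8143  0.5805 -0.0021 -0.0002]
[-0.0037 -0.0022 -1.    ]
[[[220.0958 135.5658]]]
```

View pics/s1.png

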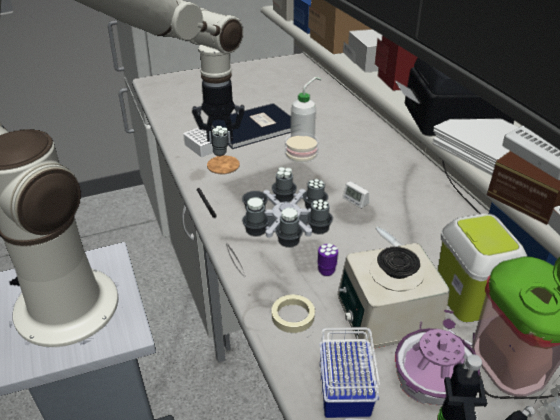

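The side view shows the held carrier over the cork mat at (223,165), with a small white rack close by at (198,140).

Run:
```python
from h import *
c=cam("side"); print("mat",ray(c,[(223.5,165)],.006),"rack",ray(c,[(215,150),(200,157),(212,137)],.02))
c=cam("scene"); print("rack",ray(c,[(183,146),(205,130)],.005),ray(c,[(181,136),(204,122)],.03))
st=ctrl.read_state();M=R.from_quat(st["ee_rot"]).as_matrix();print(M.T@(np.array([.4574,.3799,.060])-st["tcp_pos"])*100)
```

```text
mat [[0.455  0.3753 0.006 ]] rack [[0.4505 0.438  0.02  ]
 [0.4013 0.4175 0.02  ]
 [0.4637 0.5126 0.02  ]]
rack [[0.4096 0.4527 0.005 ]
 [0.4835 0.4817 0.005 ]] [[0.4128 0.4617 0.03  ]
 [0.4852 0.4828 0.03  ]]
[0.1848 0.3871 3.8553]
```

```bash
python3 -m handwheel '[{"offset":[0,0.5,1.2],"turn":[0,0,0],"jaw":0.2},{"offset":[0,0.5,2.4],"turn":[0,0,0],"jaw":0.2},{"offset":[0,0.5,3.2],"turn":[0,0,0],"jaw":0.2},{"offset":[0,0.5,3.5],"turn":[0,0,0],"jaw":0.2},{"offset":[0,0.5,3.5],"turn":[0,0,0],"jaw":0.2}]'
python3 -m handwheel '[{"offset":[0,0,0.1],"turn":[0,0,0],"jaw":0.2},{"offset":[0,0,0.2],"turn":[0,0,0],"jaw":0.2},{"offset":[0,0,0.2],"turn":[0,0,0],"jaw":0.2}]'
python3 -c "
from h import *
print(ctrl.read_state()['tcp_pos'],ctrl.read_state()['ft_force'])"
```

```text
t: 3.5
tcp_pos: [0.4571, 0.378, 0.0623]
ee_rot: [0.814, 0.581, -0.001, -0.0]
ft_force: [0.0, -0.1, -1.7]
width: 0.482
grip_force: 60.1
t: 3.75
tcp_pos: [0.4579, 0.3785, 0.0617]
ee_rot: [0.814, 0.581, 0.0, 0.0]
ft_force: [0.6, 0.1, -0.7]
width: 0.48
grip_force: 60.1
[0.4579 0.3785 0.0617] [ 0.6328  0.0974 -0.6807]
```

```bash
python3 -m handwheel '[{"offset":[0,0,0.1],"turn":[0,0,0],"jaw":0.2},{"offset":[0,0,0.15],"turn":[0,0,0],"jaw":0.2},{"offset":[0,0,0.15],"turn":[0,0,0],"jaw":0.2}]'
python3 -m handwheel '[{"offset":[0,0,0.1],"turn":[0,0,0],"jaw":0.2},{"offset":[0,0,0.15],"turn":[0,0,0],"jaw":0.2},{"offset":[0,0,0.15],"turn":[0,0,0],"jaw":0.2}]'
```

```text
t: 4.0
tcp_pos: [0.4581, 0.3789, 0.0614]
ee_rot: [0.814, 0.581, 0.001, -0.0]
ft_force: [-2.3, -0.4, 7.0]
width: 0.484
grip_force: 61.1
t: 4.25
tcp_pos: [0.4583, 0.3793, 0.0613]
ee_rot: [0.814, 0.581, 0.001, -0.0]
ft_force: [-6.4, -1.3, 13.6]
width: 0.479
grip_force: 62.1
```

```bash
python3 -m handwheel '[{"offset":[0,0,-0.2],"turn":[0,0,0],"jaw":0.6},{"offset":[0,0,-0.2],"turn":[0,0,0],"jaw":0.66},{"offset":[0,0,-0.2],"turn":[0,0,0],"jaw":0.66}]'
python3 -m handwheel '[{"offset":[0,0,-2],"turn":[0,0,0],"jaw":0.66},{"offset":[0,0,-5.5],"turn":[0,0,0],"jaw":0.66},{"offset":[0,0,-9.5],"turn":[0,0,0],"jaw":0.7},{"offset":[0,0,-13.5],"turn":[0,0,0],"jaw":0.8}]'
python3 -m handwheel '[{"offset":[-2.7,2.9,0],"turn":[0,0,0],"jaw":0.8},{"offset":[-5.4,5.8,0],"turn":[0,0,0],"jaw":0.8},{"offset":[-8.1,8.7,0],"turn":[0,0,0],"jaw":0.8},{"offset":[-10.8,11.6,0],"turn":[0,0,0],"jaw":0.8},{"offset":[-13.5,14.5,0],"turn":[0,0,0],"jaw":0.8}]'
python3 -m handwheel '[{"offset":[-2.5,2.8,0],"turn":[0,0,0],"jaw":0.8},{"offset":[-5,5.6,0],"turn":[0,0,0],"jaw":0.8},{"offset":[-7.5,8.3,0],"turn":[0,0,0],"jaw":0.8},{"offset":[-7.5,8.3,0],"turn":[0,0,0],"jaw":0.8}]'
python3 - <<'E'
from h import *
im,c,st=grab("wrist"); cv2.imwrite("pics/w3.png",im[:,:,::-1])
ims=ctrl.snapshot("scene"); cv2.imwrite("pics/c3.png",ims[:,:,::-1])
M=R.from_quat(st["ee_rot"]).as_matrix()
print(st["tcp_pos"],M.T@(np.array([.6059,.1063,.0685])-st["tcp_pos"])*100)
E
```

```text
t: 4.5
tcp_pos: [0.4578, 0.3783, 0.0604]
ee_rot: [0.814, 0.581, 0.0, 0.0]
ft_force: [0.3, -0.5, 0.4]
width: 0.658
grip_force: 0.0
t: 4.83
tcp_pos: [0.4569, 0.3777, 0.1957]
ee_rot: [0.814, 0.581, -0.001, -0.0]
ft_force: [0.6, 0.2, -0.4]
width: 0.802
grip_force: 0.0
t: 5.25
tcp_pos: [0.5513, 0.2017, 0.1951]
ee_rot: [0.814, 0.581, -0.0, -0.0]
ft_force: [0.3, 0.2, 1.2]
width: 0.799
grip_force: 0.0
t: 5.58
tcp_pos: [0.6075, 0.0993, 0.1951]
ee_rot: [0.816, 0.578, -0.0, 0.002]
ft_force: [-0.3, -0.7, 0.2]
width: 0.8
grip_force: 0.0
[0.6075 0.0993 0.1951] [ 0.6312 -0.4106 12.6546]
```

View pics/w3.png

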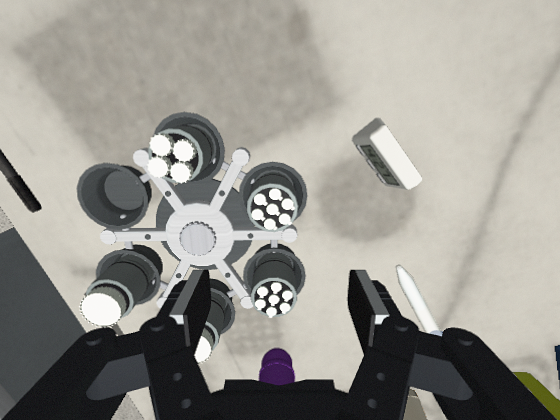

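The wrist view shows seven_A at (273,208), with the seven at (274,297) as its neighbour. The empty bucket is at (114,194), the hub at (198,237) and the four at (172,157). The rotor appears not to have turned.

Run:
```python
from h import *
st=ctrl.read_state(); c=cam("wrist",st); im=cv2.imread("pics/w3.png")
g=[p for p,a in white(im[:,:,::-1].copy(),215,60) if np.hypot(p[0]-273,p[1]-208)<26]; print(len(g),np.mean(g,0) if g else 0)
print("A",ray(c,[(273,208)],.079),"B",ray(c,[(274,297)],.079),"hub",ray(c,[(198,237)],.044),"empty",ray(c,[(114,194)],.04))
M=R.from_quat(st["ee_rot"]).as_matrix()
t=ray(c,[(273,208)],.079)[0];t[2]=.0685; print(st["tcp_pos"],M.T@(t-st["tcp_pos"])*100)
```

```text
7 [272.2861 209.3445]
A [[0.6032 0.1125 0.079 ]] B [[0.5766 0.0347 0.079 ]] hub [[0.5227 0.098  0.044 ]] empty [[0.467  0.1604 0.04  ]]
[0.6051 0.1042 0.1947] [ 0.7154 -0.4346 12.6236]
```

```bash
python3 -m handwheel '[{"offset":[0.2,0,4],"turn":[0,0,0],"jaw":0.8},{"offset":[0.2,0,8],"turn":[0,0,0],"jaw":0.8},{"offset":[0.2,0,11],"turn":[0,0,0],"jaw":0.8},{"offset":[0.2,0,12.2],"turn":[0,0,0],"jaw":0.8},{"offset":[0.2,0,12.6],"turn":[0,0,0],"jaw":0.8}]'
python3 -m handwheel '[{"offset":[0,0,0],"turn":[0,0,0],"jaw":0.8},{"offset":[0,0,0],"turn":[0,0,0],"jaw":0.2},{"offset":[0,0,0],"turn":[0,0,0],"jaw":0.2},{"offset":[0,0,0],"turn":[0,0,0],"jaw":0.2},{"offset":[0,0,0],"turn":[0,0,0],"jaw":0.2}]'
python3 -m handwheel '[{"offset":[0,0,-1.5],"turn":[0,0,0],"jaw":0.2},{"offset":[0,0,-4],"turn":[0,0,0],"jaw":0.2},{"offset":[0,0,-7],"turn":[0,0,0],"jaw":0.2},{"offset":[0,0,-10],"turn":[0,0,0],"jaw":0.2},{"offset":[0,0,-10],"turn":[0,0,0],"jaw":0.2}]'
python3 -m handwheel '[{"offset":[0,0,0],"turn":[0,0,0],"jaw":0.2},{"offset":[0,0,0],"turn":[0,0,0],"jaw":0.2},{"offset":[0,0,0],"turn":[0,0,0],"jaw":0.2}]'
python3 - <<'E'
from h import *
im,c,st=grab("wrist"); cv2.imwrite("pics/w4.png",im[:,:,::-1])
M=R.from_quat(st["ee_rot"]).as_matrix()
print(st["tcp_pos"],st["ee_rot"],M.T@(np.array([.4686,.1545,.1685])-st["tcp_pos"])*100)
E
```

```text
t: 6.1
tcp_pos: [0.6027, 0.1087, 0.0661]
ee_rot: [0.814, 0.581, -0.002, -0.002]
ft_force: [0.2, -0.6, 0.2]
width: 0.798
grip_force: 0.0
t: 6.52
tcp_pos: [0.6073, 0.1076, 0.0723]
ee_rot: [0.814, 0.581, 0.002, 0.001]
ft_force: [-1.6, 0.6, 6.2]
width: 0.473
grip_force: 59.8
t: 6.93
tcp_pos: [0.6101, 0.1074, 0.1782]
ee_rot: [0.814, 0.581, 0.006, 0.004]
ft_force: [1.5, -0.6, 0.5]
width: 0.474
grip_force: 60.4
t: 7.18
tcp_pos: [0.6045, 0.1073, 0.1678]
ee_rot: [0.814, 0.581, -0.001, -0.001]
ft_force: [0.1, -0.1, -2.2]
width: 0.473
grip_force: 60.4
[0.6045 0.1073 0.1678] [ 0.8141  0.5807 -0.0011 -0.0008] [  0.0325 -14.3846  -0.0301]
```

View pics/w4.png

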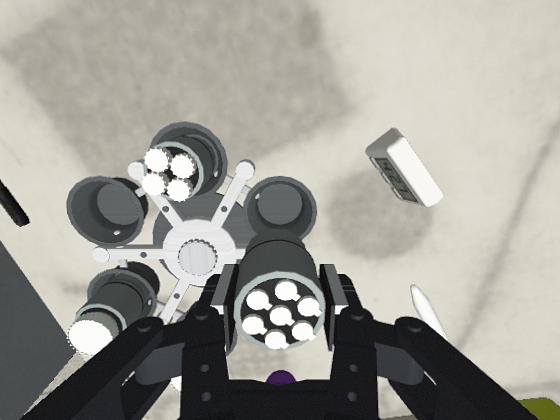

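The seven is held upright at (281,309). The empty buckets are at (282,208) and (108,210), and the hub is at (198,257).

```bash
python3 - <<'E'
from h import *
st=ctrl.read_state(); c=cam("wrist",st)
print("Abkt",ray(c,[(282,209)],.04),"F2bkt",ray(c,[(108,210)],.04),"hub",ray(c,[(198,257)],.044),"held",ray(c,[(281,309)],st["tcp_pos"][2]+.010), "F1",ray(c,[(168,174)],.088))
E
python3 -m handwheel '[{"offset":[0,-2,0],"turn":[0,0,0],"jaw":0.2},{"offset":[0,-5.5,0],"turn":[0,0,0],"jaw":0.2},{"offset":[0,-9,0],"turn":[0,0,0],"jaw":0.2},{"offset":[0,-12.4,0],"turn":[0,0,0],"jaw":0.2},{"offset":[0,-14.4,0],"turn":[0,0,0],"jaw":0.2}]'
python3 -m handwheel '[{"offset":[0,0,0],"turn":[0,0,0],"jaw":0.2},{"offset":[0,0,0],"turn":[0,0,0],"jaw":0.2},{"offset":[0,0,0],"turn":[0,0,0],"jaw":0.2}]'
```

```text
Abkt [[0.6076 0.1087 0.04  ]] F2bkt [[0.4707 0.1548 0.04  ]] hub [[0.5251 0.0922 0.044 ]] held [[0.6069 0.1109 0.1776]] F1 [[0.5505 0.1703 0.088 ]]
t: 7.65
tcp_pos: [0.4653, 0.1551, 0.1673]
ee_rot: [0.814, 0.581, -0.002, -0.002]
ft_force: [-0.1, 0.2, -2.2]
width: 0.474
grip_force: 60.7
t: 7.9
tcp_pos: [0.4697, 0.1541, 0.169]
ee_rot: [0.814, 0.581, -0.0, 0.0]
ft_force: [0.6, -0.2, -1.1]
width: 0.476
grip_force: 60.7
```

```bash
python3 -m handwheel '[{"offset":[-0.15,0,3],"turn":[0,0,0],"jaw":0.2},{"offset":[-0.15,0,6],"turn":[0,0,0],"jaw":0.2},{"offset":[-0.15,0,7.5],"turn":[0,0,0],"jaw":0.2},{"offset":[-0.15,0,8.5],"turn":[0,0,0],"jaw":0.2},{"offset":[-0.15,0,9.2],"turn":[0,0,0],"jaw":0.2}]'
python3 -m handwheel '[{"offset":[0,0,0.2],"turn":[0,0,0],"jaw":0.2},{"offset":[0,0,0.4],"turn":[0,0,0],"jaw":0.2},{"offset":[0,0,0.4],"turn":[0,0,0],"jaw":0.2},{"offset":[0,0,0.4],"turn":[0,0,0],"jaw":0.2}]'
```

```text
t: 8.32
tcp_pos: [0.4691, 0.1524, 0.076]
ee_rot: [0.814, 0.58, -0.001, -0.0]
ft_force: [1.0, -0.1, -1.8]
width: 0.472
grip_force: 60.7
t: 8.65
tcp_pos: [0.4698, 0.1529, 0.0743]
ee_rot: [0.814, 0.581, 0.001, 0.001]
ft_force: [0.3, 0.5, -1.2]
width: 0.474
grip_force: 60.7
```

```bash
python3 -m handwheel '[{"offset":[0,0,0.15],"turn":[0,0,0],"jaw":0.2},{"offset":[0,0,0.3],"turn":[0,0,0],"jaw":0.2},{"offset":[0,0,0.3],"turn":[0,0,0],"jaw":0.2}]'
python3 -m handwheel '[{"offset":[0,0,0.1],"turn":[0,0,0],"jaw":0.2},{"offset":[0,0,0.2],"turn":[0,0,0],"jaw":0.2},{"offset":[0,0,0.2],"turn":[0,0,0],"jaw":0.2}]'
```

```text
t: 8.9
tcp_pos: [0.47, 0.1532, 0.0723]
ee_rot: [0.814, 0.581, 0.001, 0.0]
ft_force: [-3.6, 1.9, 10.2]
width: 0.47
grip_force: 61.9
t: 9.15
tcp_pos: [0.4709, 0.1539, 0.0721]
ee_rot: [0.814, 0.581, 0.002, 0.0]
ft_force: [-7.6, 3.6, 21.3]
width: 0.478
grip_force: 63.5
```

```bash
python3 -m handwheel '[{"offset":[0,0,-0.3],"turn":[0,0,0],"jaw":0.6},{"offset":[0,0,-0.3],"turn":[0,0,0],"jaw":0.75},{"offset":[0,0,-0.3],"turn":[0,0,0],"jaw":0.75}]'
python3 -m handwheel '[{"offset":[0,0,-2],"turn":[0,0,0],"jaw":0.75},{"offset":[0,0,-5.5],"turn":[0,0,0],"jaw":0.8},{"offset":[0,0,-9.5],"turn":[0,0,0],"jaw":0.8},{"offset":[0,0,-13],"turn":[0,0,0],"jaw":0.8}]'
python3 -m handwheel '[{"offset":[-3.2,1.8,0],"turn":[0,0,0],"jaw":0.8},{"offset":[-6.4,3.6,0],"turn":[0,0,0],"jaw":0.8},{"offset":[-9.6,5.4,0],"turn":[0,0,0],"jaw":0.8},{"offset":[-12.7,7,0],"turn":[0,0,0],"jaw":0.8},{"offset":[-12.7,7,0],"turn":[0,0,0],"jaw":0.8}]'
python3 -m handwheel '[{"offset":[0,0,0],"turn":[0,0,0],"jaw":0.8},{"offset":[0,0,0],"turn":[0,0,0],"jaw":0.8},{"offset":[0,0,0],"turn":[0,0,0],"jaw":0.8}]'
python3 - <<'E'
from h import *
im,c,st=grab("wrist"); cv2.imwrite("pics/w5.png",im[:,:,::-1])
M=R.from_quat(st["ee_rot"]).as_matrix()
print(st["tcp_pos"],M.T@(np.array([.4955,.0116,.0705])-st["tcp_pos"])*100)
E
```

```text
t: 9.4
tcp_pos: [0.4693, 0.1528, 0.0717]
ee_rot: [0.814, 0.581, 0.0, 0.0]
ft_force: [-0.3, 0.3, 0.2]
width: 0.75
grip_force: 0.0
t: 9.73
tcp_pos: [0.4685, 0.1527, 0.2027]
ee_rot: [0.814, 0.581, -0.0, -0.0]
ft_force: [1.4, -0.3, 0.5]
width: 0.801
grip_force: 0.0
t: 10.15
tcp_pos: [0.4945, 0.0048, 0.2013]
ee_rot: [0.816, 0.579, -0.001, 0.001]
ft_force: [0.4, 0.4, -0.1]
width: 0.798
grip_force: 0.0
t: 10.4
tcp_pos: [0.4934, 0.0109, 0.2009]
ee_rot: [0.814, 0.581, -0.0, -0.0]
ft_force: [0.5, -0.2, 0.4]
width: 0.801
grip_force: 0.0
[0.4934 0.0109 0.2009] [ 0.1291  0.1898 13.0426]
```

View pics/w5.png

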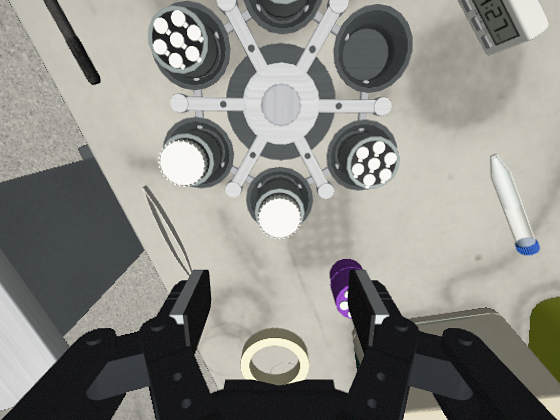

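The moved seven stands in its new bucket at (177,40). single_D is at (280,216), the other single at (184,162), the other seven at (372,165), and the empty bucket at (369,52). The purple look-alike at (347,285) is clear.

Run:
```python
from h import *
st=ctrl.read_state(); c=cam("wrist",st)
print("D",ray(c,[(280,216)],.092),"hub",ray(c,[(281,104)],.044),"B",ray(c,[(372,165)],.079),"empty",ray(c,[(372,47)],.04),"A",ray(c,[(178,40)],.079),"purple",ray(c,[(347,265)],.06))
```

```text
D [[0.4954 0.0134 0.092 ]] hub [[0.5228 0.0907 0.044 ]] B [[0.5749 0.0256 0.079 ]] empty [[0.605  0.1073 0.04  ]] A [[0.4693 0.1521 0.079 ]] purple [[ 0.5353 -0.0637  0.06  ]]
```

```bash
python3 -m handwheel '[{"offset":[0.2,0.15,4],"turn":[0,0,0],"jaw":0.8},{"offset":[0.2,0.15,8],"turn":[0,0,0],"jaw":0.8},{"offset":[0.2,0.15,11.5],"turn":[0,0,0],"jaw":0.8},{"offset":[0.2,0.15,12.7],"turn":[0,0,0],"jaw":0.8},{"offset":[0.2,0.15,13.1],"turn":[0,0,0],"jaw":0.8}]'
python3 -m handwheel '[{"offset":[0,0,0],"turn":[0,0,0],"jaw":0.8},{"offset":[0,0,0],"turn":[0,0,0],"jaw":0.2},{"offset":[0,0,0],"turn":[0,0,0],"jaw":0.2},{"offset":[0,0,0],"turn":[0,0,0],"jaw":0.2},{"offset":[0,0,0],"turn":[0,0,0],"jaw":0.2}]'
python3 -m handwheel '[{"offset":[0,0,-1.5],"turn":[0,0,0],"jaw":0.2},{"offset":[0,0,-4],"turn":[0,0,0],"jaw":0.2},{"offset":[0,0,-7],"turn":[0,0,0],"jaw":0.2},{"offset":[0,0,-10],"turn":[0,0,0],"jaw":0.2},{"offset":[0,0,-10],"turn":[0,0,0],"jaw":0.2}]'
python3 -m handwheel '[{"offset":[0,0,0],"turn":[0,0,0],"jaw":0.2},{"offset":[0,0,0],"turn":[0,0,0],"jaw":0.2},{"offset":[0,0,0],"turn":[0,0,0],"jaw":0.2}]'
python3 - <<'E'
from h import *
im,c,st=grab("wrist"); cv2.imwrite("pics/w6.png",im[:,:,::-1])
M=R.from_quat(st["ee_rot"]).as_matrix()
print(st["tcp_pos"],st["ee_rot"],M.T@(np.array([.6055,.107,.1705])-st["tcp_pos"])*100)
E
```

```text
t: 10.87
tcp_pos: [0.4928, 0.0131, 0.0668]
ee_rot: [0.814, 0.581, -0.002, -0.003]
ft_force: [0.2, 0.0, 1.2]
width: 0.8
grip_force: 0.0
t: 11.28
tcp_pos: [0.4972, 0.0113, 0.0724]
ee_rot: [0.814, 0.581, 0.001, 0.001]
ft_force: [-1.1, 0.6, 6.3]
width: 0.476
grip_force: 59.5
t: 11.7
tcp_pos: [0.5001, 0.0105, 0.1778]
ee_rot: [0.814, 0.581, 0.005, 0.005]
ft_force: [0.9, -0.3, -1.1]
width: 0.474
grip_force: 60.3
t: 11.95
tcp_pos: [0.4947, 0.0116, 0.1688]
ee_rot: [0.814, 0.581, -0.001, -0.001]
ft_force: [0.3, -0.2, -1.1]
width: 0.474
grip_force: 60.3
[0.4947 0.0116 0.1688] [ 0.8141  0.5807 -0.001  -0.001 ] [12.6298  7.3704 -0.1915]
```

View pics/w6.png

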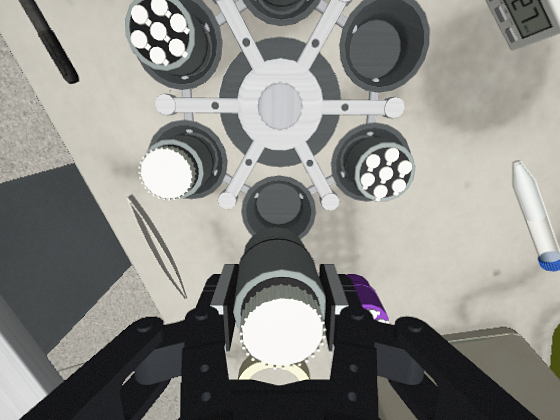

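The single is held upright at (283,330) and its bucket at (280,207) is empty. The rotor has not turned, and the target bucket is at (382,42).

```bash
python3 -m handwheel '[{"offset":[2,1.2,0],"turn":[0,0,0],"jaw":0.2},{"offset":[5,2.9,0],"turn":[0,0,0],"jaw":0.2},{"offset":[8,4.7,0],"turn":[0,0,0],"jaw":0.2},{"offset":[11,6.4,0],"turn":[0,0,0],"jaw":0.2},{"offset":[12.5,7.3,0],"turn":[0,0,0],"jaw":0.2}]'
python3 -m handwheel '[{"offset":[0,0,0],"turn":[0,0,0],"jaw":0.2},{"offset":[0,0,0],"turn":[0,0,0],"jaw":0.2},{"offset":[0,0,0],"turn":[0,0,0],"jaw":0.2}]'
python3 - <<'E'
from h import *
im,c,st=grab("wrist"); cv2.imwrite("pics/w7.png",im[:,:,::-1])
M=R.from_quat(st["ee_rot"]).as_matrix()
print(st["tcp_pos"],M.T@(np.array([.6055,.1065,.0725])-st["tcp_pos"])*100)
E
```

```text
t: 12.42
tcp_pos: [0.6068, 0.1082, 0.1687]
ee_rot: [0.814, 0.581, -0.0, -0.001]
ft_force: [-0.8, -1.4, -1.5]
width: 0.473
grip_force: 60.5
t: 12.67
tcp_pos: [0.6044, 0.1054, 0.1689]
ee_rot: [0.814, 0.581, -0.001, -0.001]
ft_force: [-0.3, 0.3, -1.5]
width: 0.475
grip_force: 60.6
[0.6044 0.1054 0.1689] [0.1529 0.0982 9.639 ]
```

```bash
python3 -m handwheel '[{"offset":[0,0,3],"turn":[0,0,0],"jaw":0.2},{"offset":[0,0,6],"turn":[0,0,0],"jaw":0.2},{"offset":[0,0,7.5],"turn":[0,0,0],"jaw":0.2},{"offset":[0,0,8.5],"turn":[0,0,0],"jaw":0.2},{"offset":[0,0,9.2],"turn":[0,0,0],"jaw":0.2}]'
python3 -m handwheel '[{"offset":[0,0,0.2],"turn":[0,0,0],"jaw":0.2},{"offset":[0,0,0.4],"turn":[0,0,0],"jaw":0.2},{"offset":[0,0,0.4],"turn":[0,0,0],"jaw":0.2},{"offset":[0,0,0.4],"turn":[0,0,0],"jaw":0.2}]'
python3 -m handwheel '[{"offset":[0,0,0.15],"turn":[0,0,0],"jaw":0.2},{"offset":[0,0,0.3],"turn":[0,0,0],"jaw":0.2},{"offset":[0,0,0.3],"turn":[0,0,0],"jaw":0.2}]'
```

```text
t: 13.13
tcp_pos: [0.6043, 0.1051, 0.077]
ee_rot: [0.814, 0.58, -0.001, -0.001]
ft_force: [-0.6, 0.0, -1.3]
width: 0.478
grip_force: 60.6
t: 13.47
tcp_pos: [0.6063, 0.1057, 0.0755]
ee_rot: [0.814, 0.581, 0.001, 0.001]
ft_force: [-0.0, 0.7, -0.7]
width: 0.475
grip_force: 60.6
t: 13.72
tcp_pos: [0.6063, 0.1059, 0.0725]
ee_rot: [0.814, 0.581, 0.001, 0.0]
ft_force: [-2.0, -0.2, 4.1]
width: 0.48
grip_force: 61.0
```

```bash
python3 -m handwheel '[{"offset":[0,0,0.1],"turn":[0,0,0],"jaw":0.2},{"offset":[0,0,-0.1],"turn":[0,0,0],"jaw":0.6},{"offset":[0,0,-0.1],"turn":[0,0,0],"jaw":0.75},{"offset":[0,0,-0.1],"turn":[0,0,0],"jaw":0.75}]'
python3 -m handwheel '[{"offset":[0,0,-2],"turn":[0,0,0],"jaw":0.75},{"offset":[0,0,-5.5],"turn":[0,0,0],"jaw":0.7},{"offset":[0,0,-9.5],"turn":[0,0,0],"jaw":0.7},{"offset":[0,0,-13],"turn":[0,0,0],"jaw":0.7}]'
python3 -m handwheel '[{"offset":[2.7,-2.9,0],"turn":[0,0,0],"jaw":0.7},{"offset":[5.4,-5.8,0],"turn":[0,0,0],"jaw":0.7},{"offset":[8.1,-8.7,0],"turn":[0,0,0],"jaw":0.7},{"offset":[10.8,-11.6,0],"turn":[0,0,0],"jaw":0.7},{"offset":[13.5,-14.5,0],"turn":[0,0,0],"jaw":0.7}]'
python3 -m handwheel '[{"offset":[2.5,-2.8,0],"turn":[0,0,0],"jaw":0.7},{"offset":[5,-5.6,0],"turn":[0,0,0],"jaw":0.7},{"offset":[7.5,-8.3,0],"turn":[0,0,0],"jaw":0.7},{"offset":[7.5,-8.3,0],"turn":[0,0,0],"jaw":0.7},{"offset":[7.5,-8.3,0],"turn":[0,0,0],"jaw":0.7}]'
python3 -m handwheel '[{"offset":[0,0,0],"turn":[0,0,0],"jaw":0.7},{"offset":[0,0,0],"turn":[0,0,0],"jaw":0.7}]'
python3 - <<'E'
from h import *
im,c,st=grab("wrist"); cv2.imwrite("pics/w8.png",im[:,:,::-1])
M=R.from_quat(st["ee_rot"]).as_matrix()
print(st["tcp_pos"],M.T@(np.array([.4575,.3785,.0615])-st["tcp_pos"])*100)
E
```

```text
t: 14.05
tcp_pos: [0.6057, 0.1058, 0.0724]
ee_rot: [0.814, 0.581, 0.0, 0.0]
ft_force: [-0.1, -0.4, 0.6]
width: 0.746
grip_force: 0.0
t: 14.38
tcp_pos: [0.6053, 0.1058, 0.2038]
ee_rot: [0.814, 0.581, -0.0, -0.0]
ft_force: [0.7, -0.2, 1.7]
width: 0.702
grip_force: 0.0
t: 14.8
tcp_pos: [0.5112, 0.2819, 0.2021]
ee_rot: [0.814, 0.58, -0.0, -0.0]
ft_force: [0.8, 0.0, 0.2]
width: 0.704
grip_force: 0.0
t: 15.22
tcp_pos: [0.4571, 0.3799, 0.2019]
ee_rot: [0.813, 0.582, -0.0, 0.0]
ft_force: [0.6, -1.1, -0.2]
width: 0.703
grip_force: 0.0
t: 15.38
tcp_pos: [0.459, 0.3776, 0.2021]
ee_rot: [0.815, 0.58, -0.0, 0.0]
ft_force: [-0.1, -0.3, -1.0]
width: 0.7
grip_force: 0.0
[0.459  0.3776 0.2021] [ 0.0453 -0.1734 14.0644]
```

View pics/w8.png

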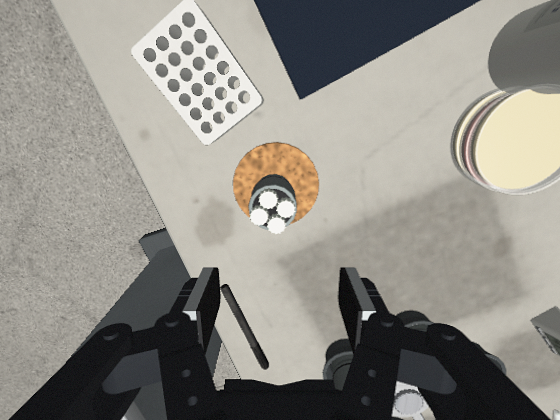

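The four stands upright on the mat, caps centred at (272,212). The rack at (200,80) is clear of the fingers.

Run:
```python
from h import *
st=ctrl.read_state(); c=cam("wrist",st); t=ray(c,[(272,211.5)],.08)[0]; print(t)
M=R.from_quat(st["ee_rot"]).as_matrix(); t[2]=.0605; print(M.T@(t-st["tcp_pos"])*100)
```

```text
[0.4547 0.3811 0.08  ]
[ 0.2041 -0.5319 14.167 ]
```

```bash
python3 -m handwheel '[{"offset":[0.1,-0.3,4],"turn":[0,0,0],"jaw":0.7},{"offset":[0.1,-0.3,8],"turn":[0,0,0],"jaw":0.7},{"offset":[0.1,-0.3,12],"turn":[0,0,0],"jaw":0.7},{"offset":[0.1,-0.3,13.7],"turn":[0,0,0],"jaw":0.7},{"offset":[0.1,-0.3,14.1],"turn":[0,0,0],"jaw":0.7}]'
python3 -m handwheel '[{"offset":[0,0,0],"turn":[0,0,0],"jaw":0.7},{"offset":[0,0,0],"turn":[0,0,0],"jaw":0.2},{"offset":[0,0,0],"turn":[0,0,0],"jaw":0.2},{"offset":[0,0,0],"turn":[0,0,0],"jaw":0.2},{"offset":[0,0,0],"turn":[0,0,0],"jaw":0.2}]'
python3 -m handwheel '[{"offset":[0,0,-1.5],"turn":[0,0,0],"jaw":0.2},{"offset":[0,0,-4],"turn":[0,0,0],"jaw":0.2},{"offset":[0,0,-7.5],"turn":[0,0,0],"jaw":0.2},{"offset":[0,0,-11],"turn":[0,0,0],"jaw":0.2},{"offset":[0,0,-12],"turn":[0,0,0],"jaw":0.2}]'
python3 -m handwheel '[{"offset":[0,0,0],"turn":[0,0,0],"jaw":0.2},{"offset":[0,0,0],"turn":[0,0,0],"jaw":0.2}]'
python3 - <<'E'
from h import *
st=ctrl.read_state()
M=R.from_quat(st["ee_rot"]).as_matrix()
print(st["tcp_pos"],M.T@(np.array([.4955,.0116,.18])-st["tcp_pos"])*100)
E
```

```text
t: 15.85
tcp_pos: [0.4533, 0.3776, 0.0563]
ee_rot: [0.815, 0.58, -0.005, -0.001]
ft_force: [-0.7, -1.6, -0.1]
width: 0.703
grip_force: 0.0
t: 16.27
tcp_pos: [0.4577, 0.3812, 0.0639]
ee_rot: [0.814, 0.581, 0.002, 0.001]
ft_force: [0.3, -0.7, 6.4]
width: 0.478
grip_force: 60.2
t: 16.68
tcp_pos: [0.4584, 0.3822, 0.1882]
ee_rot: [0.814, 0.581, 0.005, 0.001]
ft_force: [1.5, 0.0, 0.6]
width: 0.474
grip_force: 60.3
t: 16.85
tcp_pos: [0.4556, 0.3805, 0.1811]
ee_rot: [0.814, 0.581, 0.0, -0.0]
ft_force: [0.1, -0.2, -2.2]
width: 0.478
grip_force: 60.3
[0.4556 0.3805 0.1811] [-33.5813  15.7775   0.1007]
```

```bash
python3 -m handwheel '[{"offset":[-2.4,1.1,0],"turn":[0,0,0],"jaw":0.2},{"offset":[-5.8,2.7,0],"turn":[0,0,0],"jaw":0.2},{"offset":[-9.3,4.4,0],"turn":[0,0,0],"jaw":0.2},{"offset":[-12.9,6.1,0],"turn":[0,0,0],"jaw":0.2},{"offset":[-16.5,7.8,0],"turn":[0,0,0],"jaw":0.2}]'
python3 -m handwheel '[{"offset":[-3.6,1.7,0],"turn":[0,0,0],"jaw":0.2},{"offset":[-7.2,3.4,0],"turn":[0,0,0],"jaw":0.2},{"offset":[-10.8,5.1,0],"turn":[0,0,0],"jaw":0.2},{"offset":[-14.2,6.6,0],"turn":[0,0,0],"jaw":0.2},{"offset":[-17.1,8,0],"turn":[0,0,0],"jaw":0.2}]'
python3 -m handwheel '[{"offset":[0,0,0],"turn":[0,0,0],"jaw":0.2},{"offset":[0,0,0],"turn":[0,0,0],"jaw":0.2},{"offset":[0,0,0],"turn":[0,0,0],"jaw":0.2}]'
python3 - <<'E'
from h import *
im,c,st=grab("wrist"); cv2.imwrite("pics/w9.png",im[:,:,::-1])
M=R.from_quat(st["ee_rot"]).as_matrix()
print(st["tcp_pos"],M.T@(np.array([.4955,.0116,.0725])-st["tcp_pos"])*100)
E
```

```text
t: 17.27
tcp_pos: [0.4737, 0.1973, 0.1781]
ee_rot: [0.814, 0.581, -0.002, -0.001]
ft_force: [0.8, -0.7, -1.7]
width: 0.472
grip_force: 60.3
t: 17.68
tcp_pos: [0.4938, 0.0094, 0.1784]
ee_rot: [0.814, 0.58, -0.002, -0.002]
ft_force: [1.1, 0.4, -1.8]
width: 0.475
grip_force: 60.3
t: 17.93
tcp_pos: [0.4944, 0.012, 0.1792]
ee_rot: [0.814, 0.58, -0.001, -0.002]
ft_force: [-0.2, 0.3, -1.0]
width: 0.476
grip_force: 60.4
[0.4944 0.012  0.1792] [ 0.0002  0.1577 10.67  ]
```

View pics/w9.png

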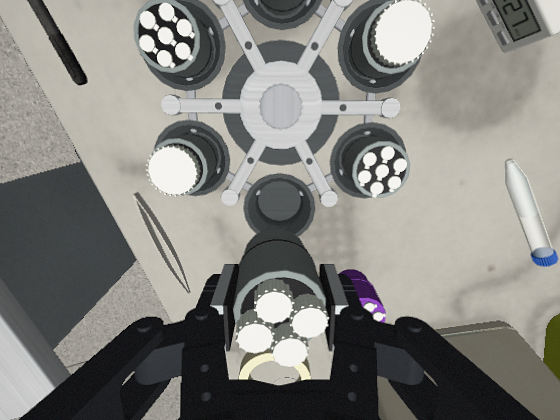

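The rotor is unchanged. The singles are now opposite each other at (174,170) and (402,33), and the sevens at (166,36) and (381,170). The four is held upright at (282,325), in line with the last bucket at (280,207).

```bash
python3 -m handwheel '[{"offset":[0,0.1,3.5],"turn":[0,0,0],"jaw":0.2},{"offset":[0,0.1,7],"turn":[0,0,0],"jaw":0.2},{"offset":[0,0.1,8.6],"turn":[0,0,0],"jaw":0.2},{"offset":[0,0.1,9.6],"turn":[0,0,0],"jaw":0.2},{"offset":[0,0.1,10.3],"turn":[0,0,0],"jaw":0.2}]'
python3 -m handwheel '[{"offset":[0,0,0.2],"turn":[0,0,0],"jaw":0.2},{"offset":[0,0,0.4],"turn":[0,0,0],"jaw":0.2},{"offset":[0,0,0.4],"turn":[0,0,0],"jaw":0.2},{"offset":[0,0,0.4],"turn":[0,0,0],"jaw":0.2}]'
python3 -m handwheel '[{"offset":[0,0,0.15],"turn":[0,0,0],"jaw":0.2},{"offset":[0,0,0.2],"turn":[0,0,0],"jaw":0.2},{"offset":[0,0,0.2],"turn":[0,0,0],"jaw":0.2}]'
```

```text
t: 18.4
tcp_pos: [0.4957, 0.0124, 0.0767]
ee_rot: [0.814, 0.581, -0.001, -0.001]
ft_force: [-0.1, -0.5, -1.3]
width: 0.477
grip_force: 60.5
t: 18.73
tcp_pos: [0.4977, 0.0109, 0.0754]
ee_rot: [0.814, 0.581, 0.001, 0.001]
ft_force: [-1.0, -0.2, -2.0]
width: 0.472
grip_force: 60.5
t: 18.98
tcp_pos: [0.4969, 0.0109, 0.0725]
ee_rot: [0.814, 0.581, 0.0, 0.0]
ft_force: [-0.0, -0.4, -1.2]
width: 0.473
grip_force: 60.5
```

```bash
python3 -m handwheel '[{"offset":[0,0,0.15],"turn":[0,0,0],"jaw":0.2},{"offset":[0,0,0.2],"turn":[0,0,0],"jaw":0.2},{"offset":[0,0,0.2],"turn":[0,0,0],"jaw":0.2}]'
```

```text
t: 19.23
tcp_pos: [0.4978, 0.0108, 0.0718]
ee_rot: [0.814, 0.581, 0.001, 0.001]
ft_force: [-2.5, 0.9, 8.4]
width: 0.471
grip_force: 61.6
```

Contact came at 0.0718, against 0.0719 expected, so the carrier is on the bucket floor. I'll release it, lift clear and check.

```bash
python3 -m handwheel '[{"offset":[0,0,-0.1],"turn":[0,0,0],"jaw":0.6},{"offset":[0,0,-0.1],"turn":[0,0,0],"jaw":0.75},{"offset":[0,0,-0.1],"turn":[0,0,0],"jaw":0.75}]'
python3 -m handwheel '[{"offset":[0,0,-2],"turn":[0,0,0],"jaw":0.75},{"offset":[0,0,-5.5],"turn":[0,0,0],"jaw":0.8},{"offset":[0,0,-9.5],"turn":[0,0,0],"jaw":0.8},{"offset":[-3,0,-13],"turn":[0,0,0],"jaw":0.8},{"offset":[-5,0,-17],"turn":[0,0,0],"jaw":0.8}]'
python3 -m handwheel '[{"offset":[0,0,0],"turn":[0,0,0],"jaw":0.8},{"offset":[0,0,0],"turn":[0,0,0],"jaw":0.8},{"offset":[0,0,0],"turn":[0,0,0],"jaw":0.8}]'
python3 - <<'E'
from h import *
im,c,st=grab("wrist"); s=ctrl.snapshot("side")
cv2.imwrite("pics/w10.png",np.vstack([im[:300,100:500],cv2.resize(s[140:260,220:380],(400,300))])[:,:,::-1])
E
```

```text
t: 19.48
tcp_pos: [0.4968, 0.011, 0.0714]
ee_rot: [0.814, 0.581, 0.0, 0.0]
ft_force: [-0.2, 0.7, 0.5]
width: 0.748
grip_force: 0.0
t: 19.9
tcp_pos: [0.4806, -0.0333, 0.2357]
ee_rot: [0.814, 0.581, -0.001, -0.0]
ft_force: [1.3, -0.6, -0.3]
width: 0.806
grip_force: 0.0
t: 20.15
tcp_pos: [0.4812, -0.0329, 0.2342]
ee_rot: [0.814, 0.581, -0.0, -0.0]
ft_force: [-0.2, 0.8, -0.6]
width: 0.801
grip_force: 0.0
```

View pics/w10.png

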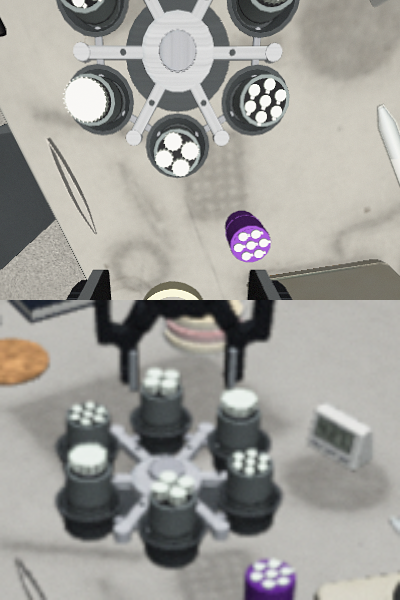

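All six carriers are upright and seated. In the lower crop the fours are at (162,380) and (172,488), the singles at (88,458) and (238,402), and the sevens at (87,413) and (250,462), so each pair is opposite. The gripper is clear.

```bash
python3 -c "
from bench import ctrl
print(ctrl.hand_in())"
```

```text
the job is handed in; nothing more can be done
None
```

I handed the job in at about 20 s. In the last pictures all six carriers stand upright in their buckets, each opposite its own kind, and the gripper is clear; the hand-in call gave no verdict.

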